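Take the tablet tester out of its transport lock

TASK

Draw the blue-handled transport pin out of the sloping lock block on the cream tester and park it in the aluminium keeper at the machine's side: slide its thin waist into the notch from the open end, feel it to the bottom without forcing it, and let it down so that its collar drops behind the yellow lips, flat on the keeper, and the pin hangs upright. Then fit the red tee handle from the bench fully home on the tester's square shaft. Do not drop the pin onto the bench, leave everything else where it stands, and let go of both parts.

Things in the scene. Friction and masses are not known exactly. Their poses are not given: they have to be found in the camera images.
- tester: cream sheet-metal cabinet 250 (x) x 240 (y) x 95 high, fixed, upright; origin under its centre, z up, front -x. It carries, at fixed places, the lock (mouth at x -50, y +20), the keeper (x -30, y +168) and the shaft (x -45, y -75). At its rear a steel column 182 high above the top (x +90, y -85) with an arm towards +y over a clear cup.
- lock: dark steel lock block 44 x 44 x 40 on the tester's top, sloping 30 degrees so that the pin's handle leans to the front. Origin: centre of the bore's mouth in the upper face (146 above the bench); z points out along the bore (draw the pin along +z). Bore 17.6 across, through.
- pin: transport pin, at first home in the lock. Origin: centre of the collar's underside; z along the pin towards the handle. Blue round handle, diameter 20, from z +4 to +44; steel collar diameter 24, z 0 to +4; waist diameter 10, z -22 to 0; nose diameter 16, z -44 to -22, with a tapered end. About 90 g.
- pin_nose (a point): end of the pin's nose, 44 below the collar's underside on the pin's axis
- keeper: aluminium plate 8 thick at the tester's +y side, top 100 above the bench; its notch, 13 wide, opens to -x with a flare from x -30 to -45. Origin: parked pin's axis, on the plate's top; axes as the tester's. Notch bottom at x +5.5; plate y -48 to +24. Yellow lips 4 high at x -23 to -14 beside the notch: slide the pin in with its collar's underside 5 to 13 above the plate, then let it down.
- shaft: square steel shaft 14 x 14, standing 31 above its round shoulder (diameter 34); a stiff drive lets it turn about z. Origin: centre of the shoulder's top, 115 above the bench; x and y square to the shaft's flats.
- tee: red tee handle standing upright on the bench: square hub 34 x 34 x 40 with a square bore 16 x 16 right through along z, chamfered below, bore square to the hub's sides; two wings along x to +-50, 14 wide (y), z 22 to 38. Origin: centre of the hub's underside. Grip the hub across y. 110 g.
- collar: bystander: black collar with a round bore, diameter 44, 30 high; origin under its centre
- jar: bystander: small amber jar, diameter 42, 58 high; origin under its centre
- beaker: bystander: white beaker, diameter 66, 75 high; origin under its centre
- driver: bystander: orange screwdriver lying on the bench, 190 long along x
- dish: bystander: green glass dish on the tester's top at the rear, diameter 48, 12 high; origin under its centre

How it is judged:
On the way, in this order (a step that is already met when the one before it is completed fails the run):
1. the pin is drawn clear of the lock's bore (z of pin_nose in the frame of lock above 0.003 m), for 0.1 s.
2. the pin is parked in the keeper's notch, upright, collar flat on the plate behind the lips, and let go (x of pin in the frame of keeper between -0.005 and 0.003 m and y of pin in the frame of keeper between -0.004 and 0.004 m and z of pin in the frame of keeper between -0.0025 and 0.0025 m and angle between pin's own z axis and vertical below 0.12 rad and contact force between the fingers and pin below 0.1 N), for 0.3 s.
3. the tee handle is fully home on the square shaft (horizontal distance between tee and shaft below 0.003 m and z of tee in the frame of shaft between -0.003 and 0.003 m and angle between tee's own z axis and vertical below 0.06 rad), for 0.2 s.
At the end, for the whole second after the job is handed in: The pin hangs in the keeper's notch: its origin within -5 to +3 mm (x), 4 mm (y) and 2.5 mm (z) of the keeper's origin, upright within 0.12 rad; the tee handle sits on the square shaft within 3 mm of its axis and of its shoulder, upright within 0.06 rad; both released and at rest (all of step 2 and all of step 3 and contact force between the fingers and tee below 0.1 N and linear speed of each of pin, tee below 0.02 m/s); the robot touches nothing.
It fails at once if the pin is dropped onto the bench (height (world z) of pin below 0.06 m).
It fails at once if the pin is forced in the keeper (over 40 N) (contact force between pin and keeper above 40 N).
It fails at once if a bystander (collar, jar, beaker, screwdriver, dish) is shifted by more than 30 mm (distance of any of collar, jar, beaker, driver, dish from where it was at the start of the episode above 0.03 m).
It also fails if it takes over 72 s, if anything falls off the work surface, if the arm or the gripper's body presses on something with over 40 N, if the wrist force passes 120 N, or if a joint passes its speed limit or range.

ROBOT

A 6-joint arm with a two-finger parallel gripper is mounted at the origin on the work surface. World frame = base frame: x ahead of the robot, y to its left, z up, the work surface at z = 0. Lengths are in m, angles in rad, forces in N, time in s.
With the tool pointing down it reaches from about 0.35 to 0.975 m from the base axis. Payload 4.9 kg.
Tool frame: the origin (TCP) lies at the very end of the fingers, on their centre line; the grasp point (between the pads) lies 19 mm behind it; z points along the fingers, y is the line along which they close (so a half turn about z gives the same grasp; the last joint's range is limited). The gripper opens to 85 mm and grips with 20 to 120 N. Pads are 22 mm wide; open, the fingers measure 114 mm over their backs; the gripper's body (76 mm by 85 mm) begins 54 mm behind the grasp point. The pads swing forward as they close: fully open they stand 13 mm farther back than shut.
Start: joints at [1.092, 0.053, 1.613, -0, 1.476, -0.119], TCP at [0.22, 0.585, 0.231] pointing down, gripper open.
Joint ranges: [-3.01, 3.01], [-1.01, 2.22], [0.06, 2.58], [-1.02, 4.17], [0.09, 2.62], [-3.14, 3.14]. Speed limits (rad/s): [2.57, 2.57, 3.14, 3.14, 3.14, 3.14].

INTERFACE

Orientations are given as a unit quaternion [w, x, y, z].
In Python, from plant import monitor, vision, manip gives the robot as it stands. The module is installed in compiled form; this text tells all that it offers.
- The arm moves only by the tool arm_command, never from a script. Its argument "rows" is a list of rows, each a list of 3 entries, a list of its own where there are three numbers: the finger opening in mm, from 0 to 85.4, then the shift along the world's x, y, z in units of 30 cm (1.0 is 30 cm), then the turn, a rotation vector about the world's x, y, z in units of pi/2 rad (1.0 is pi/2 rad). In form: [[claw, [x, y, z], [wx, wy, wz]], ...]. A call has 1 to 12 rows; each row is the pose to reach, as a shift and turn from the pose commanded when the call began; what a row does not reach only later rows make up. A row lasts 1/12 s, in which the tool goes at most 41.7 mm and 7.16 degrees, less where a joint would pass 70% of its speed; a pose out of reach is approached as far as the arm can. A call with a number of a shift or a turn outside -1 to 1 is refused whole. A call with a gripper value outside its range is refused whole. The fingers move at their own pace and stop on an object; the grip force is fixed at half the most. Time passes only in rows, so rows that repeat a pose let the fingers close. It gives the time, the measured TCP pose, the force, the opening and the grip force at its end, in the units of the state.
- monitor.state(): the state, without advancing time (a new reading comes with each control period).
- vision.grab_frame(name): name is "scene" or "side" or "wrist"; returns a dict with "color" (480x640x3 uint8, red, green, blue), "z_map" (480x640 float32, m along the optical axis (not along the pixel's ray), 0 where there is no reading), "mtx" (3x3 intrinsics, pixels), "R" (3x3) and "t" (3): a world point X has camera coordinates R X + t. Camera axes: x right, y down, z forward; pixel columns grow to the right and rows downward; lengths in m; the calibration is good to about 2 mm. A picture is of the moment at which its call begins.
- manip.job_done(): hands the job in; it is judged then, once.
The state is a dict: "time": time; "joint_pos": joint angles; "joint_vel": joint speeds; "joint_efforts": joint torques, N m; "tool_pos": TCP position; "tool_rot": TCP orientation; "contact_force": force on the tool from outside, world axes, zero at the start; "ft_torque": the same for the moment, N m; "gripper_width": opening from 0.0 (shut) to 1.0 (fully open); "grasp_force": force on a finger pad.
Only numpy, scipy, OpenCV 4.12 (cv2) and the standard library are available. Lean on these libraries where they do the work, as an engineer would, in place of code of your own. Each camera call takes 0.05 s, during which the arm holds its last target. There are 200 camera calls.

## Working session

There is one attempt and no reset: what is moved stays moved. The work goes in short steps, Python scripts to look and compute and a tool call to move; the robot and the scene stay as the last step left them, time stands still between calls to the robot, and variables do not carry over. Pictures are saved under pics/ and viewed, at most 10 in all, crops included, and the job is handed in when it is done.

Besides the shell and the picture viewer there is one more tool, called after "Emit:" as a command line: name --argument value ..., lists and objects as JSON in quotes. arm_command: Moves the arm, as the interface text tells. Shifts and turns lie within -1 to 1; 1 stands for 30 cm of shift or pi/2 rad of turn. Its arguments: {"type":"object","properties":{"rows":{"type":"array"}},"required":["rows"]}

```bash
mkdir -p pics; ls; python3 - <<'E'
from plant import monitor, vision
import cv2, numpy as np
s=monitor.state(); print(s)
for n in ["scene","side","wrist"]:
    f=vision.grab_frame(n); np.savez(f"{n}0.npz",**f)
    cv2.imwrite(f"pics/{n}0.png",f["color"][:,:,::-1]); print(n,f["mtx"].tolist(),f["R"].round(3).tolist(),f["t"])
E
```

```text
pics
{'time': 0.0, 'joint_pos': array([ 1.09200504e+00,  5.33344894e-02,  1.61432120e+00, -1.62139081e-05,
        1.47601240e+00, -1.19013644e-01]), 'joint_vel': array([ 3.90651707e-04, -1.12818118e-05,  1.44532704e-04, -7.80513811e-05,
        8.96617366e-05,  8.00402687e-04]), 'joint_efforts': array([-5.83897563e-04, -3.93652046e+01, -3.70188046e+01, -1.49750817e-04,
        6.78429191e-03,  4.29230710e-06]), 'tool_pos': array([0.21975689, 0.58440921, 0.23006065]), 'tool_rot': array([-2.97865405e-04,  1.78919331e-01,  9.83863200e-01, -9.94078815e-04]), 'contact_force': array([ 0.24442595, -0.14286488,  0.47058715]), 'ft_torque': array([-4.62740547e-06,  1.19883114e-04,  2.70177114e-02]), 'grasp_force': 0.0, 'gripper_width': 1.0039130827549663}
scene [[490.5329808035091, 0.0, 325.3313778810979], [0.0, 490.5329808035091, 239.79383702837023], [0.0, 0.0, 1.0]] [[-0.01, 1.0, 0.007], [0.811, 0.012, -0.585], [-0.585, -0.0, -0.811]] [ 0.02407262 -0.34260545  1.55204789]
side [[458.13334678157486, 0.0, 324.26906160435453], [0.0, 458.13334678157486, 234.2686415898626], [0.0, 0.0, 1.0]] [[0.877, -0.479, -0.016], [-0.344, -0.605, -0.718], [0.335, 0.635, -0.696]] [-0.46886909  0.24719316  1.19783   ]
wrist [[379.0625351398912, 0.0, 318.2842768130289], [0.0, 379.0625351398912, 236.19508467725487], [0.0, 0.0, 1.0]] [[0.352, 0.936, -0.003], [0.891, -0.334, 0.308], [0.288, -0.111, -0.951]] [-0.62445975 -0.04143297  0.38023113]
```

View pics/scene0.png

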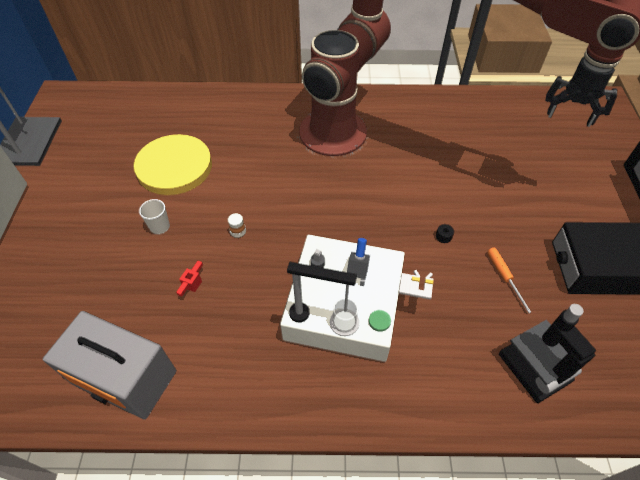

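View pics/side0.png

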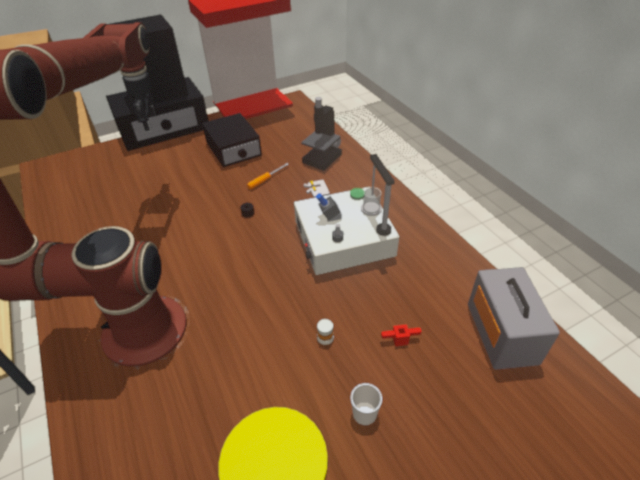

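The scene view shows the tester around (345,298), yawed slightly. The pin handle is at (361,247), the keeper at (417,285), the shaft at (317,258) and the tee at (190,278). I'll get poses from the point clouds.

```bash
cat > h.py <<'E'
import numpy as np, cv2
from scipy.spatial.transform import Rotation as Rn
def cloud(f):
    z=f["z_map"]; v,u=np.indices(z.shape); K=f["mtx"]
    p=np.stack([(u-K[0,2])/K[0,0]*z,(v-K[1,2])/K[1,1]*z,z],-1)
    p=(p-f["t"])@f["R"]; p[z==0]=np.nan
    return p
def hsv(f): return cv2.cvtColor(f["color"],cv2.COLOR_RGB2HSV)
def rect(p): return cv2.minAreaRect((p[:,:2]*1000).astype(np.float32))
E
python3 - <<'E'
from h import *
for n in ["scene","side"]:
    f=dict(np.load(n+"0.npz")); P=cloud(f); H=hsv(f); h,s,v=[H[...,i].astype(int) for i in range(3)]
    ok=np.isfinite(P[...,0])
    print(n,"bench z",np.nanmedian(P[380:400,300:320,2]) if n=="scene" else np.nanmedian(P[300:320,220:240,2]))
    box=ok&(P[...,0]>.35)&(P[...,0]<1.0)&(P[...,1]>-.3)&(P[...,1]<.4)
    m=box&(s<60)&(v>130)&(abs(P[...,2]-.095)<.006)
    m=m&(P[...,1]<.2)
    k,lab,st,c=cv2.connectedComponentsWithStats(m.astype(np.uint8))
    i=1+np.argmax(st[1:,4]); print("tester",rect(P[lab==i]),np.median(P[lab==i][:,2]))
    for nm,mm in dict(red=(s>170)&((h<6)|(h>174))&(v>100),blue=(h>100)&(h<125)&(s>150),yellow=(h>20)&(h<32)&(s>150)).items():
        mm=mm&ok&(P[...,0]>.3)&(P[...,0]<.9)&(P[...,1]>-.5)&(P[...,1]<.5)&(P[...,2]<.3)
        k,lab,st,c=cv2.connectedComponentsWithStats(mm.astype(np.uint8))
        for i in range(1,k):
            if st[i,4]>8:
                q=P[lab==i]; print(nm,st[i],q.mean(0).round(4),q.min(0).round(3),q.max(0).round(3))
                if nm=="red" and st[i,4]>100:
                    t=q[q[:,2]>q[:,2].max()-.012]; print("  rect",rect(t),np.median(t[:,2]))
E
```

```text
scene bench z 0.0008137481367146534
tester ((625.7767333984375, 53.17652893066406), (294.71661376953125, 251.88795471191406), 78.13768005371094) 0.09581960158088186
red [176 260  27  36 505] [ 0.5679 -0.3477  0.0316] [ 0.499 -0.387 -0.004] [ 0.612 -0.325  0.047]
  rect ((563.8837890625, -349.440673828125), (35.934024810791016, 99.5093765258789), 68.13829803466797) 0.03910007198442744
blue [356 239  10  18 135] [0.5674 0.058  0.1737] [0.55  0.049 0.154] [0.58  0.068 0.191]
yellow [412 278   8   3  19] [0.6046 0.1856 0.104 ] [0.601 0.178 0.099] [0.609 0.194 0.108]
yellow [425 280   8   4  21] [0.611  0.2149 0.1045] [0.606 0.207 0.102] [0.615 0.223 0.11 ]
side bench z 0.0005663199290086864
tester ((621.705078125, 49.53173065185547), (298.4231872558594, 250.23948669433594), 77.95775604248047) 0.09508950041408967
red [381 325  41  21 479] [ 0.5579 -0.3541  0.0314] [ 0.513 -0.376 -0.003] [ 0.608 -0.309  0.046]
  rect ((560.626708984375, -352.29364013671875), (37.949222564697266, 97.82925415039062), 61.478511810302734) 0.038764508161500844
blue [317 195   4   3   9] [0.5507 0.0568 0.1835] [0.548 0.05  0.18 ] [0.556 0.061 0.186]
```

```bash
python3 - <<'E'
from h import *
f=dict(np.load("wrist0.npz")); T=np.array([0.21975689,0.58440921,0.23006065]); q=[-2.97865405e-04,1.78919331e-01,9.83863200e-01,-9.94078815e-04]
Rt=Rn.from_quat(q,scalar_first=True).as_matrix()
c=-f["R"].T@f["t"]; print("cam world",c,"cam in tool",Rt.T@(c-T)); Rct=f["R"]@Rt; print("R cam<-tool\n",Rct.round(3))
np.savez("ext.npz",c=Rt.T@(c-T),R=Rct)
# view pose: tool down, yaw -12deg, point looked at on z=.11
ps=np.deg2rad(-12); R2=np.array([[-np.cos(ps),-np.sin(ps),0],[-np.sin(ps),np.cos(ps),0],[0,0,-1]]).T
# columns x_tool=(-cos,-sin), y=(-sin,cos)
R2=np.array([[-np.cos(ps),-np.sin(ps),0],[-np.sin(ps),np.cos(ps),0],[0,0,-1]])
rv=Rn.from_matrix(R2@Rt.T).as_rotvec(); print("turn units",rv/(np.pi/2))
Rz=np.array([[np.cos(ps),-np.sin(ps)],[np.sin(ps),np.cos(ps)]])
tgt=np.r_[np.array([.620,.026])+Rz@[-.045,.045],.11]
cw=R2@(Rt.T@(c-T)); fw=R2@Rct.T@[0,0,1]
for z in (.36,.42,.48):
    zc=z+cw[2]; L=(zc-.11)/-fw[2]; cam=tgt-fw*L; tcp=cam-cw; print(z,tcp,"shift units",(tcp-T)/.3,"dist",L)
E
```

```text
cam world [0.1471503  0.61286928 0.37280076] cam in tool [ 0.07801067  0.00078131 -0.14272405]
R cam<-tool
 [[ 0.     1.     0.001]
 [-0.951  0.001 -0.309]
 [-0.309 -0.     0.951]]
turn units [ 0.00122027 -0.00050996  0.09570721]
0.36 [0.53693896 0.08906633 0.36      ] shift units [ 1.05727356 -1.65114294  0.43313117] dist 0.412862021680264
0.42 [0.51791126 0.09314205 0.42      ] shift units [ 0.99384789 -1.6375572   0.63313117] dist 0.4759386807087901
0.48 [0.49888356 0.09721777 0.48      ] shift units [ 0.93042222 -1.62397147  0.83313117] dist 0.5390153397373163
```

Emit:
arm_command --rows '[[85, [0.5, -0.9, 0.6], [0, 0, 0.1]], [85, [0.5, -0.9, 0.6], [0, 0, 0.1]], [85, [0.5, -0.9, 0.6], [0, 0, 0.1]], [85, [0.5, -0.9, 0.6], [0, 0, 0.1]], [85, [0.5, -0.9, 0.6], [0, 0, 0.1]], [85, [0.5, -0.9, 0.6], [0, 0, 0.1]], [85, [0.5, -0.9, 0.6], [0, 0, 0.1]], [85, [0.5, -0.9, 0.6], [0, 0, 0.1]], [85, [0.5, -0.9, 0.6], [0, 0, 0.1]], [85, [0.5, -0.9, 0.6], [0, 0, 0.1]]]'

```text
time: 0.98
tool_pos: [0.3723, 0.3125, 0.4152]
tool_rot: [0.003, 0.104, 0.995, 0.001]
contact_force: [0.5, 0.5, 2.0]
gripper_width: 0.994
grasp_force: 0.0
```

Emit:
arm_command --rows '[[85, [0.5, -0.75, 0], [0, 0, 0]], [85, [0.5, -0.75, 0], [0, 0, 0]], [85, [0.5, -0.75, 0], [0, 0, 0]], [85, [0.5, -0.75, 0], [0, 0, 0]], [85, [0.5, -0.75, 0], [0, 0, 0]], [85, [0.5, -0.75, 0], [0, 0, 0]], [85, [0.5, -0.75, 0], [0, 0, 0]], [85, [0.5, -0.75, 0], [0, 0, 0]], [85, [0.5, -0.75, 0], [0, 0, 0]], [85, [0.5, -0.75, 0], [0, 0, 0]]]'

```text
time: 1.82
tool_pos: [0.5196, 0.0909, 0.4106]
tool_rot: [-0.001, 0.101, 0.995, 0.0]
contact_force: [0.5, 0.5, 0.8]
gripper_width: 0.994
grasp_force: 0.0
```

```bash
python3 - <<'E'
from h import *
from plant import vision, monitor
f=vision.grab_frame("wrist"); np.savez("wrist1.npz",**f); cv2.imwrite("pics/wrist1.png",f["color"][:,:,::-1])
s=monitor.state(); print(s["tool_pos"],s["tool_rot"],s["joint_pos"])
P=cloud(f); print(np.isfinite(P[...,0]).mean())
E
```

```text
[0.51950656 0.09122991 0.41098306] [-3.14523081e-04  1.00328419e-01  9.94954306e-01  1.96798714e-04] [ 3.24394916e-02 -2.22101478e-01  1.57800680e+00  4.84709706e-04
  1.78625863e+00 -1.33725833e+00]
0.9961100260416667
```

View pics/wrist1.png

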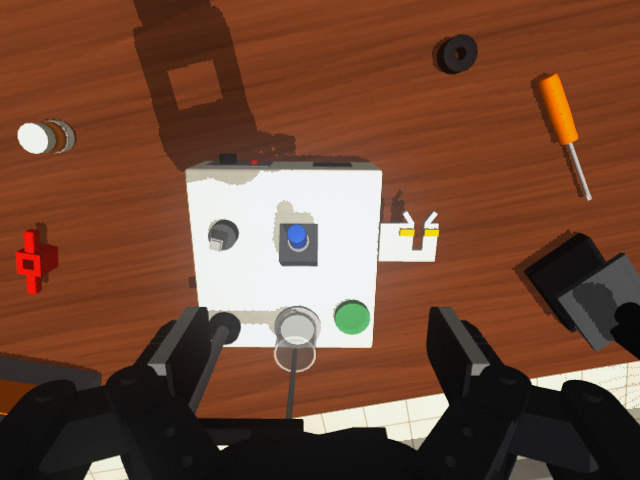

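The wrist view shows the tester top with its front edge at row 168, the pin handle at (297,235), the shaft top at (217,243), the keeper notch at (418,240) with its lips at row 232, and the tee at (33,262). I'll fit the poses from this cloud.

```bash
cat > fit.py <<'E'
from h import *
def edges(q,a,lo,hi,side):  # extreme of other coord in slices along a
    b=1-a; out=[]
    for s in np.arange(lo,hi,.004):
        k=q[(q[:,a]>=s)&(q[:,a]<s+.004)]
        if len(k)>3: out.append((s+.002, k[:,b].min() if side<0 else k[:,b].max()))
    o=np.array(out); o=o[abs(o[:,1]-np.median(o[:,1]))<.006]; return np.polyfit(o[:,0],o[:,1],1), np.median(o[:,1])
def tester(f,o=np.array([.620,.026]),ps=-.208):
    P=cloud(f); H=hsv(f); ok=np.isfinite(P[...,0])
    m=ok&(H[...,1]<70)&(H[...,2]>110)&(abs(P[...,2]-.095)<.006); W=P[m][:,:2]
    for _ in range(4):
        C=np.array([[np.cos(ps),-np.sin(ps)],[np.sin(ps),np.cos(ps)]]); q=(W-o)@C
        q=q[(abs(q)<.16).all(1)]; qb=q[(q[:,1]<.135)]
        fx=edges(qb,1,-.1,.1,-1); yn=edges(q,0,-.11,.1,-1); k=q[q[:,0]<-.055]; yp=edges(k,0,-.12,-.055,1)
        d=-fx[0][0]; o=o+C@[fx[1]+.125,(yn[1]+yp[1])/2]; ps+=np.arctan(d)
    print("tester",o,ps,"front slope",fx[0][0],"yneg slope",yn[0][0],"y width",yp[1]-yn[1]); return o,ps,P,H,ok
E
python3 - <<'E'
from fit import *
f=dict(np.load("wrist1.npz")); o,ps,P,H,ok=tester(f)
C=np.array([[np.cos(ps),-np.sin(ps)],[np.sin(ps),np.cos(ps)]])
L=P.copy(); L[...,:2]=(P[...,:2]-o)@C
h,s,v=[H[...,i].astype(int) for i in range(3)]
y=ok&(h>20)&(h<32)&(s>150)&(L[...,1]>.1)&(P[...,2]<.2); print("lips",L[y].mean(0),L[y].min(0),L[y].max(0))
b=ok&(h>100)&(h<125)&(s>150)&(P[...,2]<.3); q=L[b]; print("blue",q.mean(0),q.min(0),q.max(0))
# shaft cloud
m=ok&(abs(L[...,0]+.045)<.03)&(abs(L[...,1]+.075)<.03)&(L[...,2]>.14)&(L[...,2]<.155); print("shaft top",m.sum(),L[m].mean(0),rect(L[m]))
m=ok&(abs(L[...,0]+.045)<.03)&(abs(L[...,1]+.075)<.03)&(abs(L[...,2]-.115)<.004); print("shoulder",rect(L[m]))
r=ok&(s>170)&((h<6)|(h>174))&(P[...,2]<.06)&(P[...,1]<-.2); q=P[r]; print("tee",q.mean(0),q[:,2].max())
t=P[r&(abs(P[...,2]-.038)<.005)]; print(len(t),rect(t))
# keeper plate
m=ok&(s<70)&(v>110)&(abs(P[...,2]-.1)<.004)&(L[...,1]>.125)&(L[...,1]<.21); q=L[m]; print("plate",len(q),q.min(0),q.max(0))
E
```

```text
tester [0.61947168 0.0271119 ] -0.20746711212898145 front slope -1.173582698204088e-09 yneg slope -0.002337957816916412 y width 0.2377112753894462
lips [-0.04896293  0.16906037  0.10323879] [-0.05384882  0.1437213   0.01594591] [0.10216203 0.41418912 0.10611203]
blue [-0.07185645  0.01996919  0.18382527] [-0.08020878  0.01041525  0.17201288] [-0.05557664  0.02893746  0.18907279]
shaft top 159 [-0.04625678 -0.07423835  0.1448297 ] ((-45.26433563232422, -74.79989624023438), (14.064014434814453, 14.406633377075195), 75.79863739013672)
shoulder ((-46.482582092285156, -74.20980072021484), (33.39569854736328, 31.424211502075195), 55.48735427856445)
tee [ 0.56159793 -0.34416562  0.03118913] 0.04279187597474667
1018 ((562.8386840820312, -348.2972717285156), (36.467830657958984, 99.73606872558594), 67.6272964477539)
plate 1677 [-0.0751333   0.12507632  0.09600992] [-0.00900534  0.19210224  0.1036837 ]
```

```bash
cat > goal.py <<'E'
from h import *
from plant import monitor
O=np.array([.6195,.0271,0]); PS=-.2075
RT=Rn.from_euler("z",PS).as_matrix()
def W(p): return O+RT@np.array(p)
def down(yaw): # tool pointing down with y_tool at yaw from world y
    c,s=np.cos(yaw),np.sin(yaw); return np.array([[-c,-s,0],[-s,c,0],[0,0,-1.]])
tilt=lambda deg: Rn.from_rotvec(np.deg2rad(-deg)*RT[:,1]).as_matrix()@down(PS)
def go(name,p,R):
    s=monitor.state(); Rc=Rn.from_quat(s["tool_rot"],scalar_first=True)
    print(name,"goal",np.round(p,4),"shift",((p-s["tool_pos"])/.3).round(4),"turn",((Rn.from_matrix(R)*Rc.inv()).as_rotvec()/(np.pi/2)).round(4),"F",np.round(s["contact_force"],1),"w",round(s["gripper_width"],3),"gf",round(s["grasp_force"],1),"t",round(s["time"],2))
LM=np.array([-.05,.02,.146]); LZ=np.array([-.5,0,np.sqrt(.75)])
E
python3 - <<'E'
from goal import *
go("pre",W(LM+LZ*.09),tilt(30)); go("grasp",W(LM+LZ*.009),tilt(30))
E
```

```text
pre goal [0.5307 0.0662 0.2239] shift [ 0.0372 -0.0833 -0.6235] turn [-0.0679 -0.3268 -0.0041] F [-0.1  0.4 -0.5] w 0.994 gf 0.0 t 1.87
grasp goal [0.5703 0.0579 0.1538] shift [ 0.1693 -0.1111 -0.8573] turn [-0.0679 -0.3268 -0.0041] F [-0.1  0.4 -0.5] w 0.994 gf 0.0 t 1.87
```

Emit:
arm_command --rows '[[60, [0.037, -0.083, -0.62], [-0.068, -0.327, -0.004]], [60, [0.037, -0.083, -0.62], [-0.068, -0.327, -0.004]], [60, [0.037, -0.083, -0.62], [-0.068, -0.327, -0.004]], [60, [0.037, -0.083, -0.62], [-0.068, -0.327, -0.004]], [60, [0.037, -0.083, -0.62], [-0.068, -0.327, -0.004]], [60, [0.037, -0.083, -0.62], [-0.068, -0.327, -0.004]], [60, [0.037, -0.083, -0.62], [-0.068, -0.327, -0.004]], [60, [0.037, -0.083, -0.62], [-0.068, -0.327, -0.004]], [60, [0.037, -0.083, -0.62], [-0.068, -0.327, -0.004]], [60, [0.037, -0.083, -0.62], [-0.068, -0.327, -0.004]]]'

```text
time: 2.7
tool_pos: [0.5336, 0.0654, 0.2303]
tool_rot: [0.261, 0.101, 0.96, -0.026]
contact_force: [0.7, -0.4, -0.2]
gripper_width: 0.698
grasp_force: 0.0
```

```bash
python3 - <<'E'
from goal import *
from plant import vision
f=vision.grab_frame("wrist"); np.savez("wrist2.npz",**f); cv2.imwrite("pics/wrist2.png",f["color"][:,:,::-1])
P=cloud(f); H=hsv(f); h,s,v=[H[...,i].astype(int) for i in range(3)]
L=(P-O)@RT; b=np.isfinite(P[...,0])&(h>100)&(h<125)&(s>150)&(P[...,2]<.3)&(abs(L[...,1]-.02)<.03)
q=L[b]-LM; ax=q@LZ; perp=np.cross(LZ,[0,1,0]); print(b.sum(),"along",ax.min(),ax.max(),"y",q[:,1].min(),q[:,1].max(),"perp",(q@perp).min(),(q@perp).max(), perp)
t=q[ax>.0415]; print("top disc", len(t), t[:,1].min(),t[:,1].max(),(t@perp).min(),(t@perp).max())
go("pre",W(LM+LZ*.09),tilt(30)); go("grasp",W(LM+LZ*.009),tilt(30))
E
```

```text
884 along 0.04104861399687472 0.17945991846416154 y -0.009659017882766654 0.026766659307753602 perp -0.00840661110331061 0.010890102421508452 [-0.8660254  0.        -0.5      ]
top disc 883 -0.009606213569004025 0.026766659307753602 -0.00840661110331061 0.010890102421508452
pre goal [0.5307 0.0662 0.2239] shift [-0.0083  0.0033 -0.0179] turn [-0.0004  0.0038  0.0009] F [0.  0.4 0.3] w 0.704 gf 0.0 t 2.75
grasp goal [0.5703 0.0579 0.1538] shift [ 0.1238 -0.0245 -0.2518] turn [-0.0004  0.0038  0.0009] F [0.  0.4 0.3] w 0.704 gf 0.0 t 2.75
```

View pics/wrist2.png

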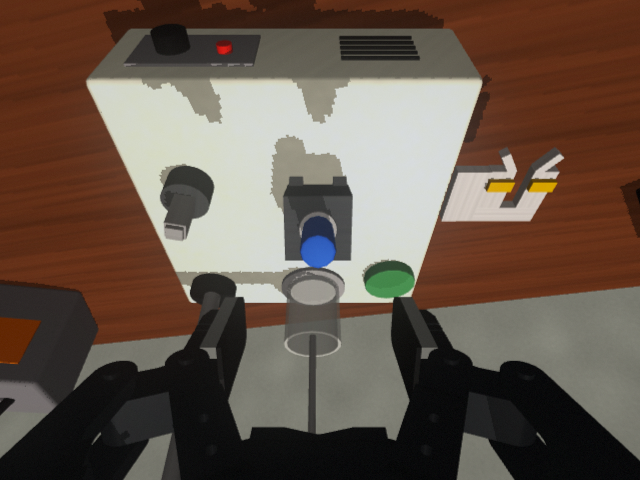

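Wrist view: the blue handle end at (318,250) is centred between the fingers and the path along the axis is clear. Descending.

Emit:
arm_command --rows '[[60, [-0.004, 0.003, -0.02], [0, 0.004, 0]], [60, [0.03, -0.0045, -0.08], [0, 0.004, 0]], [60, [0.07, -0.013, -0.15], [0, 0.004, 0]], [60, [0.1, -0.02, -0.21], [0, 0.004, 0]], [60, [0.124, -0.0245, -0.252], [0, 0.004, 0]], [60, [0.124, -0.0245, -0.252], [0, 0.004, 0]], [60, [0.124, -0.0245, -0.252], [0, 0.004, 0]], [60, [0.124, -0.0245, -0.252], [0, 0.004, 0]]]'

```text
time: 3.42
tool_pos: [0.5688, 0.0578, 0.1509]
tool_rot: [0.255, 0.101, 0.961, -0.027]
contact_force: [0.1, 0.2, -0.3]
gripper_width: 0.697
grasp_force: 0.0
```

```bash
python3 - <<'E'
from goal import *
go("grasp",W(LM+LZ*.009),tilt(30))
E
```

```text
grasp goal [0.5703 0.0579 0.1538] shift [0.0048 0.0005 0.0098] turn [-0.0002 -0.0025  0.001 ] F [ 0.1  0.2 -0.3] w 0.697 gf 0.0 t 3.42
```

Emit:
arm_command --rows '[[60, [0.005, 0, 0.01], [0, -0.0025, 0]], [60, [0.005, 0, 0.01], [0, -0.0025, 0]], [10, [0.005, 0, 0.01], [0, -0.0025, 0]], [10, [0.005, 0, 0.01], [0, -0.0025, 0]], [10, [0.005, 0, 0.01], [0, -0.0025, 0]], [10, [0.005, 0, 0.01], [0, -0.0025, 0]], [10, [0.005, 0, 0.01], [0, -0.0025, 0]], [10, [0.005, 0, 0.01], [0, -0.0025, 0]], [10, [0.005, 0, 0.01], [0, -0.0025, 0]], [10, [0.005, 0, 0.01], [0, -0.0025, 0]]]'

```text
time: 4.25
tool_pos: [0.5698, 0.0578, 0.1532]
tool_rot: [0.257, 0.101, 0.961, -0.027]
contact_force: [-5.9, 0.0, 4.7]
gripper_width: 0.215
grasp_force: 58.4
```

```bash
python3 - <<'E'
from goal import *
go("grasp",W(LM+LZ*.009),tilt(30)); go("draw",W(LM+LZ*.089),tilt(30))
E
```

```text
grasp goal [0.5703 0.0579 0.1538] shift [0.0016 0.0005 0.0021] turn [-0.0001 -0.0008  0.001 ] F [-5.9  0.   4.7] w 0.215 gf 58.4 t 4.25
draw goal [0.5311 0.0661 0.2231] shift [-0.1289  0.0279  0.233 ] turn [-0.0001 -0.0008  0.001 ] F [-5.9  0.   4.7] w 0.215 gf 58.4 t 4.25
```

Emit:
arm_command --rows '[[10, [-0.016, 0.0034, 0.0288], [0, 0, 0]], [10, [-0.032, 0.0068, 0.0577], [0, 0, 0]], [10, [-0.0489, 0.0103, 0.0866], [0, 0, 0]], [10, [-0.0652, 0.0137, 0.1155], [0, 0, 0]], [10, [-0.0815, 0.0172, 0.1443], [0, 0, 0]], [10, [-0.0979, 0.0206, 0.1732], [0, 0, 0]], [10, [-0.1142, 0.024, 0.2021], [0, 0, 0]], [10, [-0.1305, 0.0275, 0.231], [0, 0, 0]], [10, [-0.147, 0.031, 0.26], [0, 0, 0]], [10, [-0.147, 0.031, 0.26], [0, 0, 0]], [10, [-0.147, 0.031, 0.26], [0, 0, 0]]]'

```text
time: 5.17
tool_pos: [0.5259, 0.0671, 0.2318]
tool_rot: [0.258, 0.101, 0.961, -0.027]
contact_force: [0.0, -0.6, -1.0]
gripper_width: 0.219
grasp_force: 58.7
```

```bash
python3 - <<'E'
from goal import *
from plant import vision
f=vision.grab_frame("wrist"); np.savez("wrist3.npz",**f); cv2.imwrite("pics/wrist3.png",f["color"][:,:,::-1])
K=np.array([-.03,.168,.100])
go("high over entry",W(K+[-.080,0,.12]),down(PS)); go("entry",W(K+[-.080,0,.009+.009]),down(PS))
E
```

```text
high over entry goal [0.5465 0.2142 0.22  ] shift [ 0.0694  0.4903 -0.0359] turn [0.0688 0.3254 0.0009] F [ 0.4 -0.2 -2.5] w 0.217 gf 58.7 t 5.22
entry goal [0.5465 0.2142 0.118 ] shift [ 0.0694  0.4903 -0.3759] turn [0.0688 0.3254 0.0009] F [ 0.4 -0.2 -2.5] w 0.217 gf 58.7 t 5.22
```

View pics/wrist3.png

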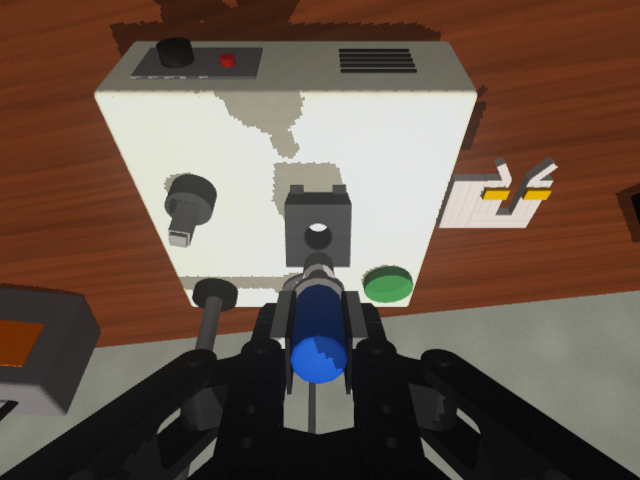

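The pin is out: the empty bore is at (318,235) and the pin sits straight in the fingers at (319,330). Next I'll set it upright and carry it to the keeper's entry.

Emit:
arm_command --rows '[[10, [0.02, 0.12, 0], [0.0172, 0.0814, 0]], [10, [0.04, 0.24, 0], [0.0344, 0.1627, 0]], [10, [0.06, 0.36, 0], [0.0516, 0.244, 0]], [10, [0.069, 0.49, -0.036], [0.0688, 0.3254, 0]], [10, [0.069, 0.49, -0.036], [0.0688, 0.3254, 0]], [10, [0.069, 0.49, -0.036], [0.0688, 0.3254, 0]], [10, [0.069, 0.49, -0.036], [0.0688, 0.3254, 0]], [10, [0.069, 0.49, -0.036], [0.0688, 0.3254, 0]], [10, [0.069, 0.49, -0.036], [0.0688, 0.3254, 0]]]'

```text
time: 5.97
tool_pos: [0.5461, 0.2132, 0.2211]
tool_rot: [0.001, 0.105, 0.995, 0.0]
contact_force: [-0.3, 0.2, -1.0]
gripper_width: 0.215
grasp_force: 59.2
```

```bash
python3 - <<'E'
from goal import *
from plant import vision
K=np.array([-.03,.168,.100])
s=monitor.state(); Rt=Rn.from_quat(s["tool_rot"],scalar_first=True).as_matrix(); T=s["tool_pos"]
go("entry",W(K+[-.080,0,.009+.009]),down(PS))
for n in ["wrist","side","scene"]:
    f=vision.grab_frame(n); np.savez(n+"4.npz",**f); P=cloud(f); H=hsv(f); h,s_,v=[H[...,i].astype(int) for i in range(3)]
    b=np.isfinite(P[...,0])&(h>100)&(h<125)&(s_>150); q=P[b]; q=q[np.linalg.norm(q-T,axis=1)<.07]
    l=(q-T)@Rt; print(n,len(q),"blue in tool: x",l[:,0].min(),l[:,0].max(),"y",l[:,1].min(),l[:,1].max(),"z",l[:,2].min(),l[:,2].max())
    L=(P-O)@RT-K; y=np.isfinite(P[...,0])&(h>20)&(h<32)&(s_>150)&(np.linalg.norm(L,axis=-1)<.06); m=L[y]
    for g in (m[m[:,1]<0],m[m[:,1]>0]):
        if len(g): print("  lip in keeper",len(g),g.mean(0).round(4),g.min(0).round(4),g.max(0).round(4))
    if n=="wrist":
        m=np.isfinite(P[...,0])&(s_<70)&(v>110)&(abs(L[...,2])<.004)&(L[...,1]>-.03)&(L[...,1]<.022)&(abs(L[...,0])<.06)
        g=L[m]
        for x in np.arange(-.03,.012,.006):
            k=g[(g[:,0]>=x)&(g[:,0]<x+.006)]; a=k[k[:,1]<0][:,1]; c=k[k[:,1]>0][:,1]; print("   notch x",x.round(3),a.max().round(4) if len(a) else None,c.min().round(4) if len(c) else None)
E
```

```text
entry goal [0.5465 0.2142 0.118 ] shift [ 0.0013  0.0031 -0.3436] turn [0.0001 0.0015 0.0015] F [-0.3  0.2 -1. ] w 0.215 gf 59.2 t 5.97
wrist 4427 blue in tool: x -0.011508195338962383 0.01050674313721374 y -0.008789486986817545 0.009837638260343666 z -0.037619198551992285 0.002337583252364341
   notch x -0.03 -0.0208 0.019
   notch x -0.024 None None
   notch x -0.018 None None
   notch x -0.012 None None
   notch x -0.006 None None
   notch x -0.0 None None
   notch x 0.006 None NoneTraceback (most recent call last):
  File "<stdin>", line 9, in <module>
    return umr_minimum(a, axis, None, out, keepdims, initial, where)
ValueError: zero-size array to reduction operation minimum which has no identity
```

```bash
python3 - <<'E'
from goal import *
K=np.array([-.03,.168,.100])
for n in ["wrist1","wrist2","wrist3"]:
    f=dict(np.load(n+".npz")); P=cloud(f); H=hsv(f); h,s_,v=[H[...,i].astype(int) for i in range(3)]
    L=(P-O)@RT-K; ok=np.isfinite(P[...,0])&(np.linalg.norm(L,axis=-1)<.06); y=ok&(h>20)&(h<32)&(s_>150)&(abs(L[...,2]-.004)<.002); m=L[y]
    print(n,[(len(g),g[:,:2].min(0).round(4),g[:,:2].max(0).round(4)) for g in (m[m[:,1]<0],m[m[:,1]>0])])
    g=L[ok&(s_<70)&(v>110)&(abs(L[...,2])<.003)]
    for x in np.arange(-.012,.016,.004):
        k=g[(g[:,0]>=x)&(g[:,0]<x+.004)]; a=k[k[:,1]<0][:,1]; c=k[k[:,1]>0][:,1]; print("   x",x.round(3),a.max().round(4) if len(a) else None,c.min().round(4) if len(c) else None,c.max().round(4) if len(c) else None)
E
```

```text
wrist1 [(95, array([-0.0239, -0.0243]), array([-0.0146, -0.0069])), (90, array([-0.0237,  0.0061]), array([-0.0147,  0.0234]))]
   x -0.012 -0.0071 0.0063 0.0228
   x -0.008 -0.0069 0.0062 0.0236
   x -0.004 -0.0069 0.0065 0.0241
   x 0.0 -0.0076 0.0065 0.0231
   x 0.004 -0.0006 0.0003 0.0238
   x 0.008 -0.0004 0.0005 0.024
   x 0.012 -0.0003 0.0007 0.0233
wrist2 [(239, array([-0.024 , -0.0242]), array([-0.0143, -0.0067])), (244, array([-0.0241,  0.0059]), array([-0.0145,  0.0236]))]
   x -0.012 -0.0067 0.0062 0.0239
   x -0.008 -0.0066 0.0063 0.0238
   x -0.004 -0.0067 0.0059 0.0236
   x 0.0 -0.0066 0.0062 0.0235
   x 0.004 -0.0005 0.0004 0.0237
   x 0.008 -0.0002 0.0003 0.0237
   x 0.012 -0.0002 0.0004 0.0243
wrist3 [(231, array([-0.0244, -0.0242]), array([-0.0145, -0.0065])), (240, array([-0.0247,  0.0061]), array([-0.0143,  0.0235]))]
   x -0.012 -0.0069 0.0062 0.0235
   x -0.008 -0.0069 0.0063 0.0235
   x -0.004 -0.0064 0.0064 0.0235
   x 0.0 -0.0062 0.0064 0.0241
   x 0.004 -0.0005 0.0001 0.0237
   x 0.008 -0.0002 0.0002 0.0238
   x 0.012 -0.0004 0.0004 0.0236
```

Emit:
arm_command --rows '[[10, [0.001, 0.003, -0.12], [0, 0.0015, 0.0015]], [10, [0.001, 0.003, -0.24], [0, 0.0015, 0.0015]], [10, [0.001, 0.003, -0.343], [0, 0.0015, 0.0015]], [10, [0.001, 0.003, -0.343], [0, 0.0015, 0.0015]], [10, [0.001, 0.003, -0.343], [0, 0.0015, 0.0015]], [10, [0.001, 0.003, -0.343], [0, 0.0015, 0.0015]], [10, [0.001, 0.003, -0.343], [0, 0.0015, 0.0015]]]'

```text
time: 6.65
tool_pos: [0.5488, 0.2153, 0.1208]
tool_rot: [0.002, 0.103, 0.995, 0.001]
contact_force: [-0.1, -0.9, -0.2]
gripper_width: 0.216
grasp_force: 59.3
```

```bash
python3 - <<'E'
from goal import *
from plant import vision
K=np.array([-.03,.168,.100])
go("entry",W(K+[-.080,0,.018]),down(PS)); go("x-10",W(K+[-.010,0,.018]),down(PS)); go("x-2",W(K+[-.002,0,.018]),down(PS))
print("tester x per mm in units", RT[:,0]/300)
f=vision.grab_frame("side"); np.savez("side5.npz",**f); cv2.imwrite("pics/side5.png",cv2.resize(f["color"][130:250,250:410,::-1],None,fx=4,fy=4))
E
```

```text
entry goal [0.5465 0.2142 0.118 ] shift [-0.0078 -0.0039 -0.0092] turn [-0.0007  0.0021 -0.0005] F [-0.1 -0.9 -0.2] w 0.216 gf 59.3 t 6.65
x-10 goal [0.615  0.1997 0.118 ] shift [ 0.2205 -0.052  -0.0092] turn [-0.0007  0.0021 -0.0005] F [-0.1 -0.9 -0.2] w 0.216 gf 59.3 t 6.65
x-2 goal [0.6228 0.1981 0.118 ] shift [ 0.2466 -0.0575 -0.0092] turn [-0.0007  0.0021 -0.0005] F [-0.1 -0.9 -0.2] w 0.216 gf 59.3 t 6.65
tester x per mm in units [ 0.00326183 -0.00068671 -0.        ]
```

View pics/side5.png

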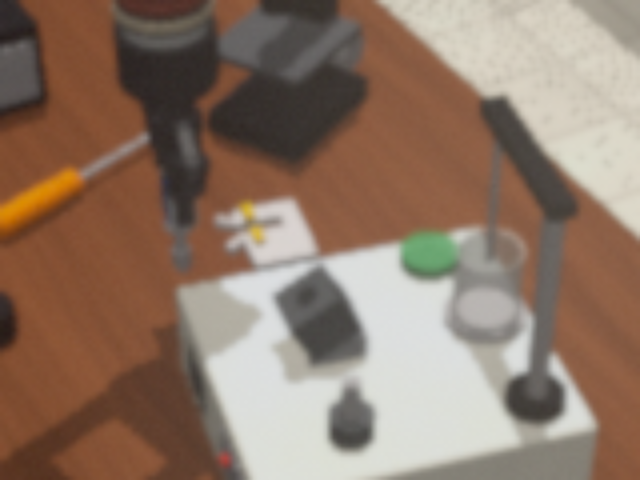

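The side crop shows the pin hanging in front of the keeper's mouth. I'll hold to settle and fine-correct.

Emit:
arm_command --rows '[[10, [0, 0, 0], [0, 0, 0]], [10, [0, 0, 0], [0, 0, 0]], [10, [0, 0, 0], [0, 0, 0]]]'

```text
time: 6.95
tool_pos: [0.5472, 0.2151, 0.118]
tool_rot: [-0.001, 0.103, 0.995, -0.0]
contact_force: [-0.1, 0.6, -1.5]
gripper_width: 0.214
grasp_force: 59.3
```

```bash
python3 - <<'E'
from goal import *
from plant import vision
K=np.array([-.03,.168,.100])
for i in range(3):
    go("entry",W(K+[-.080,0,.018]),down(PS)); vision.grab_frame("side")
go("x-2",W(K+[-.002,0,.018]),down(PS))
E
```

```text
entry goal [0.5465 0.2142 0.118 ] shift [-0.0026 -0.003   0.    ] turn [-0.     -0.0007 -0.0006] F [-0.1  0.6 -1.5] w 0.214 gf 59.3 t 6.95
entry goal [0.5465 0.2142 0.118 ] shift [-0.0019 -0.0029  0.0013] turn [ 0.0001 -0.001  -0.0006] F [ 0.6 -0.4  0.4] w 0.219 gf 59.3 t 7.0
entry goal [0.5465 0.2142 0.118 ] shift [-0.0014 -0.0027  0.0022] turn [ 0.0002 -0.0013 -0.0006] F [-0.2  0.8 -1.4] w 0.221 gf 59.3 t 7.05
x-2 goal [0.6228 0.1981 0.118 ] shift [ 0.2533 -0.0563  0.0029] turn [ 0.0002 -0.0015 -0.0006] F [-0.1  0.4 -1.2] w 0.218 gf 59.3 t 7.1
```

Emit:
arm_command --rows '[[10, [0.03, -0.009, 0.002], [0, -0.001, 0]], [10, [0.06, -0.015, 0.002], [0, -0.001, 0]], [10, [0.09, -0.0215, 0.002], [0, -0.001, 0]], [10, [0.115, -0.027, 0.002], [0, -0.001, 0]], [10, [0.135, -0.031, 0.002], [0, -0.001, 0]], [10, [0.155, -0.0355, 0.002], [0, -0.001, 0]], [10, [0.175, -0.0395, 0.002], [0, -0.001, 0]], [10, [0.195, -0.044, 0.002], [0, -0.001, 0]], [10, [0.21, -0.047, 0.002], [0, -0.001, 0]], [10, [0.21, -0.047, 0.002], [0, -0.001, 0]], [10, [0.21, -0.047, 0.002], [0, -0.001, 0]], [10, [0.21, -0.047, 0.002], [0, -0.001, 0]]]'

```text
time: 8.1
tool_pos: [0.6095, 0.2009, 0.1175]
tool_rot: [-0.001, 0.103, 0.995, -0.0]
contact_force: [0.4, 0.4, -1.2]
gripper_width: 0.211
grasp_force: 59.3
```

```bash
cat > kp.py <<'E'
from goal import *
K=np.array([-.03,.168,.100])
s=monitor.state(); print("tcp in keeper mm",(RT.T@(s["tool_pos"]-O)-K)*1000)
go("x-2",W(K+[-.002,-.0002,.018]),down(PS)); print("F tester axes",RT.T@s["contact_force"])
E
python3 kp.py
```

```text
tcp in keeper mm [-1.55776659e+01 -1.55626610e-02  1.75023135e+01]
x-2 goal [0.6228 0.1979 0.118 ] shift [ 0.0442 -0.0099  0.0017] turn [ 0.0002 -0.0009 -0.0006] F [ 0.4  0.4 -1.2] w 0.211 gf 59.3 t 8.1
F tester axes [ 0.30190424  0.49351842 -1.17831893]
```

Emit:
arm_command --rows '[[10, [0.01, -0.0025, 0.001], [0, 0, 0]], [10, [0.02, -0.0045, 0.001], [0, 0, 0]], [10, [0.03, -0.0065, 0.001], [0, 0, 0]], [10, [0.038, -0.0085, 0.001], [0, 0, 0]], [10, [0.041, -0.009, 0.001], [0, 0, 0]], [10, [0.044, -0.0095, 0.001], [0, 0, 0]], [10, [0.044, -0.0095, 0.001], [0, 0, 0]], [10, [0.044, -0.0095, 0.001], [0, 0, 0]]]'

```text
time: 8.77
tool_pos: [0.6229, 0.198, 0.1178]
tool_rot: [-0.001, 0.103, 0.995, -0.0]
contact_force: [-0.7, -0.2, -0.7]
gripper_width: 0.219
grasp_force: 59.3
```

```bash
python3 kp.py
```

```text
tcp in keeper mm [-1.86843942 -0.10887801 17.8220752 ]
x-2 goal [0.6228 0.1979 0.118 ] shift [-0.0005 -0.0002  0.0006] turn [ 0.0002 -0.0007 -0.0006] F [-0.7 -0.2 -0.7] w 0.219 gf 59.3 t 8.77
F tester axes [-0.67884264 -0.29746729 -0.69834033]
```

Feeling for the bottom in 0.6 mm steps.

Emit:
arm_command --rows '[[10, [0.002, -0.0004, 0], [0, 0, 0]], [10, [0.004, -0.0008, 0], [0, 0, 0]], [10, [0.004, -0.0008, 0], [0, 0, 0]], [10, [0.004, -0.0008, 0], [0, 0, 0]]]'

```text
time: 9.1
tool_pos: [0.6241, 0.1977, 0.1179]
tool_rot: [-0.0, 0.103, 0.995, -0.0]
contact_force: [-0.2, 0.4, -0.3]
gripper_width: 0.221
grasp_force: 59.3
```

Emit:
arm_command --rows '[[10, [0.002, -0.0004, 0], [0, 0, 0]], [10, [0.003, -0.0006, 0], [0, 0, 0]], [10, [0.003, -0.0006, 0], [0, 0, 0]], [10, [0.003, -0.0006, 0], [0, 0, 0]]]'

```text
time: 9.43
tool_pos: [0.6251, 0.1975, 0.1179]
tool_rot: [-0.0, 0.103, 0.995, -0.0]
contact_force: [0.1, -0.2, -1.7]
gripper_width: 0.217
grasp_force: 59.3
```

```bash
python3 kp.py
```

```text
tcp in keeper mm [ 0.33198563 -0.06344814 17.9098245 ]
x-2 goal [0.6228 0.1979 0.118 ] shift [-0.0077  0.0012  0.0003] turn [ 0.0002 -0.0006 -0.0006] F [ 0.1 -0.2 -1.7] w 0.217 gf 59.3 t 9.43
F tester axes [ 0.14933476 -0.22184886 -1.6826204 ]
```

Emit:
arm_command --rows '[[10, [0.0015, -0.0003, 0], [0, 0, 0]], [10, [0.0025, -0.0005, 0], [0, 0, 0]], [10, [0.0025, -0.0005, 0], [0, 0, 0]], [10, [0.0025, -0.0005, 0], [0, 0, 0]]]'

```text
time: 9.77
tool_pos: [0.6255, 0.1975, 0.1179]
tool_rot: [-0.001, 0.103, 0.995, -0.0]
contact_force: [-2.0, 1.2, 0.2]
gripper_width: 0.217
grasp_force: 59.3
```

```bash
python3 kp.py
```

```text
tcp in keeper mm [ 0.76351058 -0.03552118 17.85150942]
x-2 goal [0.6228 0.1979 0.118 ] shift [-0.0091  0.0014  0.0005] turn [ 0.0002 -0.0011 -0.0007] F [-2.   1.2  0.2] w 0.217 gf 59.3 t 9.77
F tester axes [-2.18344015  0.77856929  0.2361874 ]
```

Emit:
arm_command --rows '[[10, [0.0017, -0.0003, 0], [0, 0, 0]], [10, [0.0017, -0.0003, 0], [0, 0, 0]], [10, [0.0017, -0.0003, 0], [0, 0, 0]]]'

```text
time: 10.02
tool_pos: [0.6257, 0.1974, 0.1179]
tool_rot: [-0.001, 0.103, 0.995, -0.0]
contact_force: [-4.0, -0.1, 0.9]
gripper_width: 0.222
grasp_force: 59.3
```

```bash
python3 kp.py
```

```text
tcp in keeper mm [ 1.01810056 -0.02270336 17.85591491]
x-2 goal [0.6228 0.1979 0.118 ] shift [-0.01    0.0015  0.0005] turn [ 0.0002 -0.0016 -0.0007] F [-4.  -0.1  0.9] w 0.222 gf 59.3 t 10.02
F tester axes [-3.94105811 -0.90302698  0.91757326]
```

Bottom felt at about -4 N. Backing off about 1.3 mm, then lowering.

Emit:
arm_command --rows '[[10, [-0.005, 0.001, 0], [0, 0, 0]], [10, [-0.005, 0.001, 0], [0, 0, 0]], [10, [-0.005, 0.001, -0.008], [0, 0, 0]], [10, [-0.005, 0.001, -0.016], [0, 0, 0]], [10, [-0.005, 0.001, -0.022], [0, 0, 0]], [10, [-0.005, 0.001, -0.022], [0, 0, 0]], [10, [-0.005, 0.001, -0.022], [0, 0, 0]]]'

```text
time: 10.6
tool_pos: [0.6248, 0.1975, 0.1109]
tool_rot: [-0.001, 0.103, 0.995, -0.0]
contact_force: [-0.7, -0.2, -1.5]
gripper_width: 0.218
grasp_force: 59.3
```

```bash
python3 kp.py
```

```text
tcp in keeper mm [ 0.08023163 -0.19749768 10.89332187]
x-2 goal [0.6228 0.1979 0.118 ] shift [-0.0068  0.0014  0.0237] turn [ 0.0003 -0.0007 -0.0005] F [-0.7 -0.2 -1.5] w 0.218 gf 59.3 t 10.6
F tester axes [-0.64996626 -0.34897966 -1.53540255]
```

Emit:
arm_command --rows '[[10, [-0.002, 0.0004, -0.002], [0, 0, 0]], [10, [-0.002, 0.0004, -0.004], [0, 0, 0]], [10, [-0.002, 0.0004, -0.005], [0, 0, 0]], [10, [-0.002, 0.0004, -0.005], [0, 0, 0]]]'

```text
time: 10.93
tool_pos: [0.6242, 0.1978, 0.1098]
tool_rot: [-0.0, 0.103, 0.995, -0.0]
contact_force: [0.1, 0.3, -0.7]
gripper_width: 0.218
grasp_force: 59.3
```

Emit:
arm_command --rows '[[10, [0, 0, -0.001], [0, 0, 0]], [10, [0, 0, -0.002], [0, 0, 0]], [10, [0, 0, -0.002], [0, 0, 0]]]'

```text
time: 11.18
tool_pos: [0.6242, 0.1977, 0.1092]
tool_rot: [-0.0, 0.103, 0.995, -0.0]
contact_force: [0.0, 0.0, -1.4]
gripper_width: 0.216
grasp_force: 59.3
```

```bash
python3 kp.py
```

```text
tcp in keeper mm [-0.5576514  -0.07872832  9.1556041 ]
x-2 goal [0.6228 0.1979 0.118 ] shift [-0.0048  0.0006  0.0295] turn [ 0.0002 -0.0006 -0.0006] F [ 0.   0.  -1.4] w 0.216 gf 59.3 t 11.18
F tester axes [ 0.03548586  0.0150811  -1.42388773]
```

Emit:
arm_command --rows '[[10, [0, 0, -0.0015], [0, 0, 0]], [10, [0, 0, -0.002], [0, 0, 0]], [10, [0, 0, -0.002], [0, 0, 0]]]'

```text
time: 11.43
tool_pos: [0.6242, 0.1977, 0.1086]
tool_rot: [-0.0, 0.103, 0.995, -0.0]
contact_force: [0.3, -0.0, -1.0]
gripper_width: 0.22
grasp_force: 59.3
```

Emit:
arm_command --rows '[[10, [0, 0, -0.0015], [0, 0, 0]], [10, [0, 0, -0.0015], [0, 0, 0]]]'

```text
time: 11.6
tool_pos: [0.6242, 0.1977, 0.1081]
tool_rot: [-0.0, 0.103, 0.995, -0.0]
contact_force: [-0.2, 0.1, -1.0]
gripper_width: 0.221
grasp_force: 59.3
```

Emit:
arm_command --rows '[[10, [0, 0, -0.0015], [0, 0, 0]], [10, [0, 0, -0.0015], [0, 0, 0]], [10, [0, 0, -0.0015], [0, 0, 0]]]'

```text
time: 11.85
tool_pos: [0.6243, 0.1977, 0.1081]
tool_rot: [-0.0, 0.103, 0.995, -0.0]
contact_force: [-1.3, -1.0, 1.0]
gripper_width: 0.219
grasp_force: 59.3
```

Emit:
arm_command --rows '[[10, [0, 0, -0.0015], [0, 0, 0]], [10, [0, 0, -0.0015], [0, 0, 0]], [10, [0, 0, -0.0015], [0, 0, 0]]]'

```text
time: 12.1
tool_pos: [0.6243, 0.1977, 0.108]
tool_rot: [-0.0, 0.103, 0.995, -0.0]
contact_force: [-3.6, -0.5, 6.0]
gripper_width: 0.216
grasp_force: 59.5
```

The collar is seated, with about 6 N on it. Releasing and rising.

Emit:
arm_command --rows '[[10, [0, 0, 0.0015], [0, 0, 0]], [25, [0, 0, 0.0015], [0, 0, 0]], [45, [0, 0, 0.0015], [0, 0, 0]], [60, [0, 0, 0.0015], [0, 0, 0]], [60, [0, 0, 0.0015], [0, 0, 0]], [60, [0, 0, 0.0015], [0, 0, 0]], [60, [0, 0, 0.0015], [0, 0, 0]], [60, [0, 0, 0.05], [0, 0, 0]], [60, [0, 0, 0.15], [0, 0, 0]], [60, [0, 0, 0.3], [0, 0, 0]], [60, [0, 0, 0.4], [0, 0, 0]], [60, [0, 0, 0.5], [0, 0, 0]]]'

```text
time: 13.1
tool_pos: [0.6247, 0.1978, 0.2617]
tool_rot: [0.001, 0.103, 0.995, 0.0]
contact_force: [0.3, 0.1, 0.7]
gripper_width: 0.699
grasp_force: 0.0
```

Emit:
arm_command --rows '[[60, [-0.2, 0.04, 0.1], [0, 0, 0]], [60, [-0.2, 0.04, 0.1], [0, 0, 0]], [60, [-0.2, 0.04, 0.1], [0, 0, 0]], [60, [-0.2, 0.04, 0.1], [0, 0, 0]], [60, [-0.2, 0.04, 0.1], [0, 0, 0]]]'

```text
time: 13.52
tool_pos: [0.5643, 0.2096, 0.2877]
tool_rot: [-0.0, 0.103, 0.995, -0.0]
contact_force: [0.7, 0.1, -0.3]
gripper_width: 0.701
grasp_force: 0.0
```

```bash
python3 - <<'E'
from goal import *
from plant import vision
K=np.array([-.03,.168,.100])
f=vision.grab_frame("wrist"); np.savez("wrist6.npz",**f); cv2.imwrite("pics/wrist6.png",f["color"][:,:,::-1])
P=cloud(f); H=hsv(f); h,s,v=[H[...,i].astype(int) for i in range(3)]
L=(P-O)@RT-K; b=np.isfinite(P[...,0])&(h>100)&(h<125)&(s>150)&(np.linalg.norm(L,axis=-1)<.08)
q=L[b]; t=q[q[:,2]>.041]; print(len(q),q.min(0),q.max(0),"top",len(t),rect(t),np.median(t[:,2])); 
print(monitor.state()["tool_pos"])
E
```

```text
370 [-0.01004067 -0.00895266  0.04130806] [0.00805087 0.00944858 0.04588383] top 370 ((-1.0717010498046875, 0.2501869201660156), (17.869123458862305, 18.40134620666504), 5.180909156799316) 0.04382791177218581
[0.56432658 0.20946731 0.2867787 ]
```

View pics/wrist6.png

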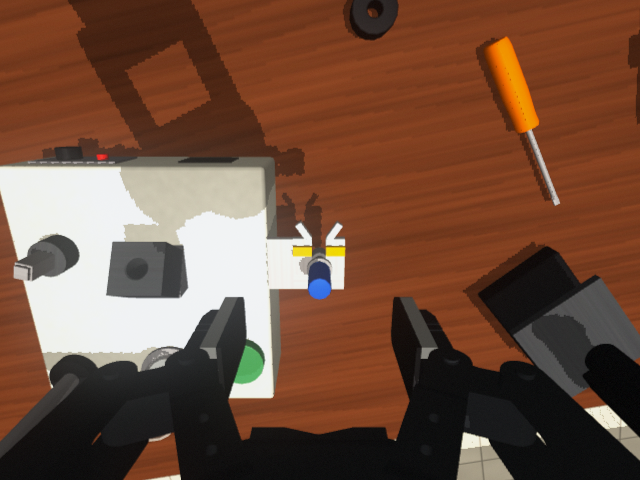

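The pin is parked: its top is 43.8 mm above the plate at (-1.1, +0.3) mm, upright, at pixel (319,288). Now to look at the shaft from above, then the tee.

Emit:
arm_command --rows '[[60, [-0.1, -0.05, 0.13], [0, 0, 0]], [60, [-0.137, -0.795, 0.24], [0, 0, 0]], [60, [-0.137, -0.795, 0.24], [0, 0, 0]], [60, [-0.137, -0.795, 0.24], [0, 0, 0]], [60, [-0.137, -0.795, 0.24], [0, 0, 0]], [60, [-0.137, -0.795, 0.24], [0, 0, 0]], [60, [-0.137, -0.795, 0.24], [0, 0, 0]], [60, [-0.137, -0.795, 0.24], [0, 0, 0]], [60, [-0.137, -0.795, 0.24], [0, 0, 0]], [60, [-0.137, -0.795, 0.24], [0, 0, 0]], [60, [-0.137, -0.795, 0.24], [0, 0, 0]]]'

```text
time: 14.48
tool_pos: [0.5232, -0.0278, 0.3583]
tool_rot: [-0.001, 0.102, 0.995, 0.0]
contact_force: [-0.6, 0.2, -0.0]
gripper_width: 0.704
grasp_force: 0.0
```

```bash
cat > tee.py <<'E'
from goal import *
from scipy.optimize import minimize
from plant import vision
import sys
n=sys.argv[1]; f=vision.grab_frame("wrist"); np.savez(n+".npz",**f); cv2.imwrite(f"pics/{n}.png",f["color"][:,:,::-1])
P=cloud(f); H=hsv(f); h,s,v=[H[...,i].astype(int) for i in range(3)]; ok=np.isfinite(P[...,0])
L=(P-O)@RT-[-.045,-.075,.115]; near=ok&(abs(L[...,:2]).max(-1)<.03)
m=near&(abs(L[...,2]-.031)<.003); r=rect(L[m]) if m.sum()>5 else 0; print("shaft top rel",m.sum(),r,np.median(L[m][:,2]) if m.sum() else 0)
m=near&(abs(L[...,2])<.003); print("shoulder",rect(L[m]) if m.sum()>5 else 0)
red=ok&(s>150)&((h<6)|(h>174))&(P[...,2]<.06)&(P[...,1]<-.2)
for zz,nm in ((.038,"wings+hub top .034-.043"),):
    t=P[red&(P[...,2]>.0345)&(P[...,2]<.044)]
    if len(t)<50: continue
    print("tee",len(t),rect(t))
    def cost(p): # fit plan: points inside cross, tight
        c,sn=np.cos(p[2]),np.sin(p[2]); q=(t[:,:2]-p[:2])@np.array([[c,-sn],[sn,c]]); a=abs(q)
        d=np.minimum(np.hypot(np.maximum(a[:,0]-.017,0),np.maximum(a[:,1]-.017,0)),np.hypot(np.maximum(a[:,0]-.05,0),np.maximum(a[:,1]-.007,0)))
        return (d**2).sum()*1e6
    best=min((minimize(cost,[t[:,0].mean(),t[:,1].mean(),y0],method="Nelder-Mead",options=dict(xatol=1e-5,fatol=1e-6)) for y0 in np.deg2rad([-60,-40,-20,0,20])),key=lambda r:r.fun)
    print("tee fit",best.x,np.rad2deg(best.x[2]),best.fun)
E
python3 tee.py wrist7; python3 -c "
from goal import *
from plant import monitor
print(monitor.state()['tool_pos'])"
```

```text
shaft top rel 168 ((-0.6180300712585449, -0.06052970886230469), (13.905726432800293, 13.774782180786133), 75.83616638183594) 0.030629610300899862
shoulder ((-0.25058555603027344, -0.20192337036132812), (33.62056350708008, 33.052398681640625), 0.4630226194858551)
tee 1145 ((562.818603515625, -349.19659423828125), (35.54700469970703, 98.58213806152344), 68.7318115234375)
tee fit [ 0.56335544 -0.34909667 -0.38277357] -21.931309791217195 8.318236229032204
[ 0.52315439 -0.02769938  0.35842546]
```

Emit:
arm_command --rows '[[60, [0.02, -0.5, 0], [0, 0, -0.05]], [60, [0.02, -0.5, 0], [0, 0, -0.113]], [60, [0.02, -0.5, 0], [0, 0, -0.113]], [60, [0.02, -1.0, -0.36], [0, 0, -0.113]], [60, [0.02, -1.0, -0.36], [0, 0, -0.113]], [60, [0.02, -1.0, -0.36], [0, 0, -0.113]], [60, [0.02, -1.0, -0.36], [0, 0, -0.113]], [60, [0.02, -1.0, -0.36], [0, 0, -0.113]], [60, [0.02, -1.0, -0.36], [0, 0, -0.113]], [60, [0.02, -1.0, -0.36], [0, 0, -0.113]], [60, [0.02, -1.0, -0.36], [0, 0, -0.113]]]'

```text
time: 15.45
tool_pos: [0.5297, -0.3278, 0.2512]
tool_rot: [-0.001, 0.19, 0.982, 0.0]
contact_force: [-0.2, 0.7, 1.2]
gripper_width: 0.699
grasp_force: 0.0
```

```bash
python3 tee.py wrist8; python3 -c "
from goal import *
y=np.deg2rad(-21.9); go('above',np.array([.563,-.3492,.11]),down(y)); go('grasp',np.array([.563,-.3492,.010]),down(y))"
```

```text
shaft top rel 0 0 0
shoulder 0
tee 1830 ((562.9193115234375, -349.3161315917969), (33.84569549560547, 98.9605712890625), 67.30559539794922)
tee fit [ 0.56323709 -0.34959171 -0.38463375] -22.037890309465904 0.9994012260117245
above goal [ 0.563  -0.3492  0.11  ] shift [ 0.1099 -0.0719 -0.4743] turn [0.0004 0.0002 0.    ] F [0.2 0.5 0.3] w 0.704 gf 0.0 t 15.5
grasp goal [ 0.563  -0.3492  0.01  ] shift [ 0.1099 -0.0719 -0.8077] turn [0.0004 0.0002 0.    ] F [0.2 0.5 0.3] w 0.704 gf 0.0 t 15.5
```

View pics/wrist8.png

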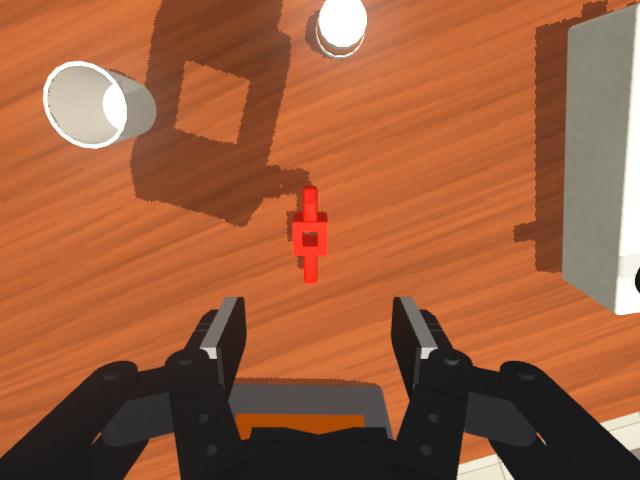

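The wrist view shows the tee at (310,236), with its wings vertical in the image, so it is square to the fingers. It is well clear of the jar and beaker. Descending to grip the hub.

Emit:
arm_command --rows '[[60, [0.11, -0.073, -0.1], [0, 0, 0]], [60, [0.11, -0.073, -0.2], [0, 0, 0]], [60, [0.11, -0.073, -0.3], [0, 0, 0]], [60, [0.11, -0.073, -0.4], [0, 0, 0]], [60, [0.11, -0.073, -0.475], [0, 0, 0]], [60, [0.11, -0.073, -0.475], [0, 0, 0]], [60, [0.11, -0.073, -0.475], [0, 0, 0]], [60, [0.11, -0.073, -0.475], [0, 0, 0]], [60, [0.11, -0.073, -0.475], [0, 0, 0]]]'

```text
time: 16.25
tool_pos: [0.564, -0.3514, 0.1126]
tool_rot: [0.002, 0.19, 0.982, -0.002]
contact_force: [0.1, -0.5, 0.5]
gripper_width: 0.703
grasp_force: 0.0
```

```bash
python3 -c "
from goal import *
y=np.deg2rad(-22); go('grasp',np.array([.563,-.3494,.009]),down(y))"
```

```text
grasp goal [ 0.563  -0.3494  0.009 ] shift [-0.0034  0.0067 -0.3453] turn [ 0.0024  0.0023 -0.0005] F [ 0.1 -0.5  0.5] w 0.703 gf 0.0 t 16.25
```

Emit:
arm_command --rows '[[60, [0.001, 0.002, -0.1], [0, 0, 0]], [60, [0.001, 0.002, -0.2], [0, 0, 0]], [60, [0.001, 0.002, -0.27], [0, 0, 0]], [60, [0.001, 0.002, -0.31], [0, 0, 0]], [60, [0.001, 0.002, -0.333], [0, 0, 0]], [60, [0.001, 0.002, -0.333], [0, 0, 0]], [60, [0.001, 0.002, -0.333], [0, 0, 0]], [60, [0.001, 0.002, -0.333], [0, 0, 0]], [60, [0.001, 0.002, -0.333], [0, 0, 0]], [60, [0.001, 0.002, -0.333], [0, 0, 0]]]'

```text
time: 17.08
tool_pos: [0.5633, -0.3507, 0.0105]
tool_rot: [0.001, 0.191, 0.982, -0.001]
contact_force: [-0.7, 0.5, 0.4]
gripper_width: 0.705
grasp_force: 0.0
```

```bash
python3 -c "
from goal import *
y=np.deg2rad(-22); go('grasp',np.array([.563,-.3494,.009]),down(y))"
```

```text
grasp goal [ 0.563  -0.3494  0.009 ] shift [-0.0009  0.0045 -0.0049] turn [0.0011 0.0006 0.    ] F [-0.7  0.5  0.4] w 0.705 gf 0.0 t 17.08
```

Emit:
arm_command --rows '[[60, [0, 0.003, 0], [0, 0, 0]], [60, [0, 0.003, 0], [0, 0, 0]], [60, [0, 0.003, 0], [0, 0, 0]], [25, [0, 0.003, 0], [0, 0, 0]], [25, [0, 0.003, 0], [0, 0, 0]], [25, [0, 0.003, 0], [0, 0, 0]], [25, [0, 0.003, 0], [0, 0, 0]], [25, [0, 0.003, 0], [0, 0, 0]], [25, [0, 0.003, 0], [0, 0, 0]], [25, [0, 0.003, 0], [0, 0, 0]]]'

```text
time: 17.92
tool_pos: [0.5626, -0.3493, 0.009]
tool_rot: [-0.0, 0.191, 0.982, -0.0]
contact_force: [-0.1, -0.3, 0.3]
gripper_width: 0.389
grasp_force: 60.3
```

Emit:
arm_command --rows '[[25, [0, 0, 0.02], [0, 0, 0]], [25, [0, 0, 0.1], [0, 0, 0]], [25, [0, 0, 0.2], [0, 0, 0]], [25, [0, 0, 0.3], [0, 0, 0]], [25, [0, 0, 0.4], [0, 0, 0]], [25, [0, 0, 0.5], [0, 0, 0]], [25, [0, 0, 0.6], [0, 0, 0]], [25, [0, 0, 0.7], [0, 0, 0]], [25, [0, 0, 0.7], [0, 0, 0]], [25, [0, 0, 0.7], [0, 0, 0]], [25, [0, 0, 0.7], [0, 0, 0]]]'

```text
time: 18.83
tool_pos: [0.5618, -0.3487, 0.2175]
tool_rot: [-0.001, 0.191, 0.982, 0.0]
contact_force: [0.0, -0.3, -1.9]
gripper_width: 0.386
grasp_force: 60.0
```

```bash
cat > held.py <<'E'
from goal import *
from plant import vision
s0=monitor.state(); Rt=Rn.from_quat(s0["tool_rot"],scalar_first=True).as_matrix(); T=s0["tool_pos"]
for n in ("wrist","side","scene"):
    f=vision.grab_frame(n); np.savez("held_"+n+".npz",**f)
    P=cloud(f); H=hsv(f); h,s,v=[H[...,i].astype(int) for i in range(3)]
    q=P[np.isfinite(P[...,0])&(s>150)&((h<6)|(h>174))]; q=q[np.linalg.norm(q-T,axis=1)<.08]; l=(q-T)@Rt
    print(n,len(l),np.percentile(l,[1,50,99],axis=0).round(4).tolist() if len(l) else "")
    if n=="wrist":
        t=l[l[:,2]<np.percentile(l[:,2],2)+.006]; print(" top z",np.median(t[:,2]),"rect",rect(t))
S=W([-.0453,-.0751,0]); y=np.deg2rad(-26.1)
go("over shaft high",np.array([S[0],S[1],.25]),down(y)); go("over shaft",np.array([S[0],S[1],.172]),down(y))
E
python3 held.py
```

```text
wrist 16476 [[-0.035, -0.0158, -0.0322], [0.0104, 0.0006, -0.0292], [0.0489, 0.0172, 0.0043]]
 top z -0.03012944695034941 rect ((5.3980865478515625, 0.3902015686035156), (34.88637924194336, 88.04033660888672), 89.32068634033203)
side 271 [[-0.0468, -0.0204, -0.0367], [0.0182, -0.0068, -0.0266], [0.0503, 0.0146, 0.0058]]
scene 355 [[-0.0511, -0.0157, -0.0403], [-0.018, 0.0044, -0.0261], [0.0081, 0.0196, 0.0095]]
over shaft high goal [ 0.5597 -0.0371  0.25  ] shift [-0.0053  1.0376  0.1141] turn [-0.0019 -0.003  -0.0455] F [ 0.1 -0.1 -2.1] w 0.39 gf 60.0 t 18.98
over shaft goal [ 0.5597 -0.0371  0.172 ] shift [-0.0053  1.0376 -0.1459] turn [-0.0019 -0.003  -0.0455] F [ 0.1 -0.1 -2.1] w 0.39 gf 60.0 t 18.98
```

Emit:
arm_command --rows '[[25, [0, 0.13, 0.1], [0, 0, -0.0455]], [25, [-0.005, 0.26, 0.1], [0, -0.001, -0.0455]], [25, [-0.005, 0.39, 0.1], [0, -0.001, -0.0455]], [25, [-0.005, 0.52, 0.1], [0, -0.001, -0.0455]], [25, [-0.005, 0.65, 0.1], [0, -0.001, -0.0455]], [25, [-0.005, 0.77, 0.1], [0, -0.001, -0.0455]], [25, [-0.005, 0.88, 0.1], [0, -0.001, -0.0455]], [25, [-0.005, 0.96, 0.1], [0, -0.001, -0.0455]], [25, [-0.005, 1.0, 0.1], [0, -0.001, -0.0455]], [25, [-0.005, 1.0, 0.1], [0, -0.001, -0.0455]], [25, [-0.005, 1.0, 0.1], [0, -0.001, -0.0455]]]'

```text
time: 19.9
tool_pos: [0.5606, -0.0493, 0.2478]
tool_rot: [-0.0, 0.225, 0.974, -0.0]
contact_force: [0.1, 0.1, -1.3]
gripper_width: 0.39
grasp_force: 60.3
```

```bash
cat > sh.py <<'E'
from goal import *
import sys
S=W([-.0453,-.0751,0]); y=np.deg2rad(-26.1)
for z in sys.argv[1:]: go(z,np.array([S[0]-.0004,S[1]+.0002,float(z)]),down(y))
E
python3 sh.py .2 .172
```

```text
.2 goal [ 0.5593 -0.0369  0.2   ] shift [-0.0043  0.0415 -0.1595] turn [ 0.0004 -0.0007 -0.0005] F [ 0.1  0.1 -1.3] w 0.39 gf 60.3 t 19.9
.172 goal [ 0.5593 -0.0369  0.172 ] shift [-0.0043  0.0415 -0.2528] turn [ 0.0004 -0.0007 -0.0005] F [ 0.1  0.1 -1.3] w 0.39 gf 60.3 t 19.9
```

Emit:
arm_command --rows '[[25, [-0.004, 0.041, 0], [0, 0, 0]], [25, [-0.004, 0.041, -0.07], [0, 0, 0]], [25, [-0.004, 0.041, -0.14], [0, 0, 0]], [25, [-0.004, 0.041, -0.2], [0, 0, 0]], [25, [-0.004, 0.041, -0.253], [0, 0, 0]], [25, [-0.004, 0.041, -0.253], [0, 0, 0]], [25, [-0.004, 0.041, -0.253], [0, 0, 0]], [25, [-0.004, 0.041, -0.253], [0, 0, 0]], [25, [-0.004, 0.041, -0.253], [0, 0, 0]], [25, [-0.004, 0.041, -0.253], [0, 0, 0]], [25, [-0.004, 0.041, -0.253], [0, 0, 0]]]'

```text
time: 20.82
tool_pos: [0.5604, -0.0371, 0.1743]
tool_rot: [0.001, 0.226, 0.974, 0.0]
contact_force: [0.1, 0.1, -0.9]
gripper_width: 0.389
grasp_force: 60.3
```

```bash
python3 sh.py .172 .124; python3 - <<'E'
from goal import *
from plant import vision
ims=[]
for n,c in (("wrist",(200,440,200,440)),):
    f=vision.grab_frame(n); np.savez(n+"9.npz",**f); cv2.imwrite("pics/"+n+"9.png",f["color"][:,:,::-1])
E
```

```text
.172 goal [ 0.5593 -0.0369  0.172 ] shift [-0.0036  0.0008 -0.0076] turn [0.0004 0.0017 0.0001] F [ 0.1  0.1 -0.9] w 0.389 gf 60.3 t 20.82
.124 goal [ 0.5593 -0.0369  0.124 ] shift [-0.0036  0.0008 -0.1676] turn [0.0004 0.0017 0.0001] F [ 0.1  0.1 -0.9] w 0.389 gf 60.3 t 20.82
```

View pics/wrist9.png

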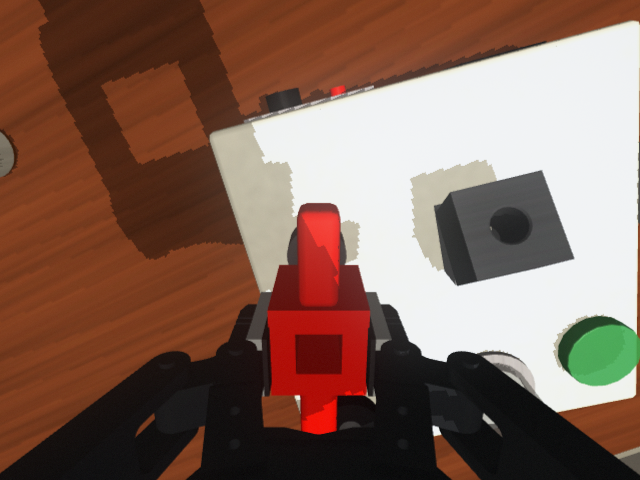

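The tee is held square with its bore at (319,354), and the shaft's shoulder shows behind it at (300,245). I'll settle and centre it.

Emit:
arm_command --rows '[[25, [-0.0015, 0.0003, -0.02], [0, 0, 0]], [25, [-0.0015, 0.0003, -0.02], [0, 0, 0]], [25, [-0.0015, 0.0003, -0.02], [0, 0, 0]], [25, [-0.0015, 0.0003, -0.02], [0, 0, 0]], [25, [-0.0015, 0.0003, -0.02], [0, 0, 0]], [25, [-0.0015, 0.0003, -0.02], [0, 0, 0]]]'

```text
time: 21.37
tool_pos: [0.5593, -0.0368, 0.167]
tool_rot: [0.0, 0.226, 0.974, -0.0]
contact_force: [-0.2, 0.8, -1.6]
gripper_width: 0.388
grasp_force: 60.3
```

```bash
python3 sh.py .155 .124
```

```text
.155 goal [ 0.5593 -0.0369  0.155 ] shift [-0.0001 -0.0003 -0.0401] turn [ 0.0001  0.0004 -0.    ] F [-0.2  0.8 -1.6] w 0.388 gf 60.3 t 21.37
.124 goal [ 0.5593 -0.0369  0.124 ] shift [-1.000e-04 -3.000e-04 -1.434e-01] turn [ 0.0001  0.0004 -0.    ] F [-0.2  0.8 -1.6] w 0.388 gf 60.3 t 21.37
```

Spot on. Lowering to about 5 mm past the shaft's top, gently.

Emit:
arm_command --rows '[[25, [0, 0, -0.01], [0, 0, 0]], [25, [0, 0, -0.02], [0, 0, 0]], [25, [0, 0, -0.03], [0, 0, 0]], [25, [0, 0, -0.036], [0, 0, 0]], [25, [0, 0, -0.041], [0, 0, 0]], [25, [0, 0, -0.046], [0, 0, 0]], [25, [0, 0, -0.046], [0, 0, 0]], [25, [0, 0, -0.046], [0, 0, 0]]]'

```text
time: 22.03
tool_pos: [0.5592, -0.0368, 0.1531]
tool_rot: [0.0, 0.226, 0.974, 0.0]
contact_force: [-0.2, 0.1, -0.4]
gripper_width: 0.386
grasp_force: 60.3
```

Emit:
arm_command --rows '[[25, [0, 0, -0.004], [0, 0, 0]], [25, [0, 0, -0.008], [0, 0, 0]], [25, [0, 0, -0.012], [0, 0, 0]], [25, [0, 0, -0.012], [0, 0, 0]]]'

```text
time: 22.37
tool_pos: [0.5591, -0.0368, 0.1492]
tool_rot: [0.0, 0.226, 0.974, -0.0]
contact_force: [-0.2, 0.8, -1.6]
gripper_width: 0.393
grasp_force: 60.3
```

```bash
python3 sh.py .124
```

```text
.124 goal [ 0.5593 -0.0369  0.124 ] shift [ 0.0007 -0.0003 -0.0841] turn [0.     0.0001 0.    ] F [-0.2  0.8 -1.6] w 0.393 gf 60.3 t 22.37
```

It is on the shaft without contact. Continuing down.

Emit:
arm_command --rows '[[25, [0.0006, -0.0002, -0.01], [0, 0, 0]], [25, [0.0006, -0.0002, -0.02], [0, 0, 0]], [25, [0.0006, -0.0002, -0.03], [0, 0, 0]], [25, [0.0006, -0.0002, -0.04], [0, 0, 0]], [25, [0.0006, -0.0002, -0.05], [0, 0, 0]], [25, [0.0006, -0.0002, -0.06], [0, 0, 0]], [25, [0.0006, -0.0002, -0.07], [0, 0, 0]], [25, [0.0006, -0.0002, -0.07], [0, 0, 0]], [25, [0.0006, -0.0002, -0.07], [0, 0, 0]]]'

```text
time: 23.12
tool_pos: [0.5593, -0.0368, 0.1282]
tool_rot: [0.0, 0.226, 0.974, -0.0]
contact_force: [-0.0, 0.4, -2.9]
gripper_width: 0.39
grasp_force: 60.3
```

Emit:
arm_command --rows '[[25, [0, 0, -0.004], [0, 0, 0]], [25, [0, 0, -0.008], [0, 0, 0]], [25, [0, 0, -0.011], [0, 0, 0]], [25, [0, 0, -0.011], [0, 0, 0]], [25, [0, 0, -0.011], [0, 0, 0]]]'

```text
time: 23.53
tool_pos: [0.5594, -0.0368, 0.1252]
tool_rot: [0.0, 0.226, 0.974, -0.0]
contact_force: [0.3, -0.3, -2.2]
gripper_width: 0.389
grasp_force: 60.3
```

Emit:
arm_command --rows '[[25, [0, 0, -0.002], [0, 0, 0]], [25, [0, 0, -0.004], [0, 0, 0]], [25, [0, 0, -0.004], [0, 0, 0]], [25, [0, 0, -0.004], [0, 0, 0]]]'

```text
time: 23.87
tool_pos: [0.5594, -0.0368, 0.1241]
tool_rot: [0.0, 0.226, 0.974, -0.0]
contact_force: [0.1, -0.5, -1.2]
gripper_width: 0.391
grasp_force: 60.3
```

Emit:
arm_command --rows '[[25, [0, 0, -0.002], [0, 0, 0]], [25, [0, 0, -0.003], [0, 0, 0]], [25, [0, 0, -0.003], [0, 0, 0]]]'

```text
time: 24.12
tool_pos: [0.5595, -0.0369, 0.1239]
tool_rot: [0.0, 0.226, 0.974, -0.0]
contact_force: [-2.7, 0.2, 3.9]
gripper_width: 0.388
grasp_force: 60.8
```

Seated: the force turned upward at TCP 0.124, as predicted. Releasing and rising.

Emit:
arm_command --rows '[[36, [0, 0, 0.001], [0, 0, 0]], [45, [0, 0, 0.001], [0, 0, 0]], [60, [0, 0, 0.001], [0, 0, 0]], [60, [0, 0, 0.001], [0, 0, 0]], [60, [0, 0, 0.001], [0, 0, 0]], [60, [0, 0, 0.001], [0, 0, 0]], [60, [0, 0, 0.05], [0, 0, 0]], [60, [0, 0, 0.15], [0, 0, 0]], [60, [0, 0, 0.3], [0, 0, 0]], [60, [0, 0, 0.4], [0, 0, 0]], [60, [0, 0, 0.5], [0, 0, 0]], [60, [0, 0, 0.5], [0, 0, 0]]]'

```text
time: 25.12
tool_pos: [0.5627, -0.0375, 0.2821]
tool_rot: [0.007, 0.226, 0.974, 0.0]
contact_force: [-0.2, 0.4, 1.4]
gripper_width: 0.703
grasp_force: 0.0
```

Emit:
arm_command --rows '[[60, [-0.2, 0.2, 0.2], [0, 0, 0]], [60, [-0.2, 0.2, 0.2], [0, 0, 0]], [60, [-0.2, 0.2, 0.2], [0, 0, 0]], [60, [-0.2, 0.2, 0.2], [0, 0, 0]], [60, [-0.2, 0.2, 0.2], [0, 0, 0]], [60, [-0.2, 0.2, 0.2], [0, 0, 0]], [60, [-0.2, 0.2, 0.2], [0, 0, 0]], [60, [-0.2, 0.2, 0.2], [0, 0, 0]]]'

```text
time: 25.78
tool_pos: [0.4994, 0.0225, 0.3312]
tool_rot: [-0.001, 0.226, 0.974, -0.0]
contact_force: [-0.2, -1.7, 0.2]
gripper_width: 0.703
grasp_force: 0.0
```

```bash
python3 - <<'E'
from goal import *
from plant import vision
f=vision.grab_frame("wrist"); cv2.imwrite("pics/wrist10.png",f["color"][:,:,::-1])
P=cloud(f); H=hsv(f); h,s,v=[H[...,i].astype(int) for i in range(3)]; ok=np.isfinite(P[...,0])
L=(P-O)@RT; A=L-[-.045,-.075,.115]; r=ok&(s>150)&((h<6)|(h>174))&(np.linalg.norm(A,axis=-1)<.08); q=A[r]
t=q[q[:,2]>.0345]; print("tee top",len(t),rect(t),np.percentile(q[:,2],[1,50,98]))
c=q[(abs(q[:,:2]).max(1)<.03)&(q[:,2]>.037)]; print("hub top z",np.median(c[:,2]), "plane",np.linalg.lstsq(np.c_[c[:,:2],np.ones(len(c))],c[:,2],rcond=None)[0])
B=L-[-.03,.168,.1]; b=ok&(h>100)&(h<125)&(s>150)&(np.linalg.norm(B,axis=-1)<.08); q=B[b]; t=q[q[:,2]>.041]; print("pin top",rect(t),np.median(t[:,2]))
st=monitor.state(); print(st["tool_pos"],st["contact_force"],st["grasp_force"],st["time"])
E
```

```text
tee top 1858 ((-0.2620124816894531, 0.7457103729248047), (33.98334503173828, 98.44208526611328), 75.32366943359375) [0.03158998 0.0389569  0.04129008]
hub top z 0.03968100632437872 plane [ 0.00360187 -0.00209175  0.03951706]
pin top ((-1.0861854553222656, -0.3339967727661133), (18.116666793823242, 18.383930206298828), 32.453590393066406) 0.04361693106819729
[0.49947666 0.02258354 0.33151441] [0.59489403 0.86174382 0.08449263] 0.0 25.8333
```

View pics/wrist10.png

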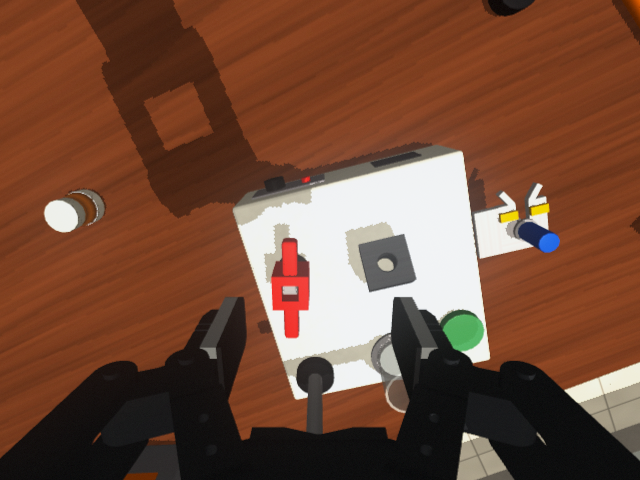

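The tee is home at (291,291) with its hub top 39.7 mm above the shoulder and level. The pin hangs upright at (547,242), and the gripper touches nothing. Handing in.

```bash
python3 -c "
from plant import manip; print(manip.job_done())"
```

```text
the job is handed in; nothing more can be done
None
```

The pin is parked upright in the keeper, the red tee handle is fully home on the square shaft, both are released, and I handed the job in after about 26 s of robot time; no verdict came back.

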